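# Knock out the stuck reproducer and slide it into the gated bay

## Task

Knock the stuck reproducer up out of its nest in the pine sorting shelf with the knockout lever, slide it along between the two guides, without lifting it off the shelf, until it is fully home against the end stop of the bay, and swing the wooden gate latch fully shut behind it. The brass bell lever lying across the guides is in the way: put it in the open tray first, lying flat. Do not disturb the horn section or the knobs.

Things in the scene. Friction and masses are not known exactly. Their poses are not given: they have to be found in the camera images.
- shelf: Low pine sorting shelf, fixed. Origin at table level; x across the slideway, away from the robot; y along it from nest to bay; z up. Deck x -85 to 85, y -115 to 215, top 95 mm high, on legs. Two guides on it, 18 mm high, 14 mm thick, inner faces at x -43 and 43, y -115 to 200. A 26 mm high block, 22 x 12 mm, at x -73, y 121 is the gate's rest. All mm in the shelf frame, here and below
- nest (a point): Centre of the nest's mouth on the deck's top (shelf frame 0, -60, 95 mm), axes as the shelf's. The nest is a round pocket 78 mm wide and 30 mm deep with a hole in its floor for the knockout rod
- bay (a point): Where the centre of the reproducer's underside lies when fully home: shelf frame 0, 162, 95 mm, axes as the shelf's. The bay's end stop, 30 mm high, has its face at y 200; the gate latch crosses the slideway at y 100
- reproducer: Nickel-plated round reproducer (sound box), a flat disc 76 mm across, 30 mm thick, about 0.25 kg. Origin at the centre of its underside, z up. It starts flush in the nest, held by spring shoes (a few N), nothing to grip. With the rod fully up it stands on the rod's flat 32 mm head, about 2.5 mm above the deck
- rod (a joint): Rise in m of the knockout rod below the nest: 0 down (head just under the nest floor), 0.033 fully up (head 2.5 mm above the deck). Geared to the knockout lever, lever angle = 14.1 rad/m x rise; friction keeps both where they are left, even under the reproducer
- paddle (a point): Centre of the top face of the knockout lever's steel paddle (50 mm along x, 36 mm along y), outside the shelf's nest end. It starts at shelf frame 0, -225, 81 mm; pressed right down it moves on an arc about lever_pivot (axis along shelf x, 0.465 rad) to about 0, -235, 34 mm; takes about 8 to 18 N
- lever_pivot (a point): Pivot of the knockout lever, shelf frame 0, -130, 36 mm
- gate (a joint): Angle in rad of the gate latch, a dark wooden bar 18 mm wide, 20 to 34 mm above the deck, swinging level about gate_pivot. 0: shut, across the guides along shelf -x, blocking the slideway. It grows counterclockwise seen from above, over the nest side: 1.57 lies along the far guide towards -y, 2.1 is the open stop. Light friction holds it where left
- gate_pivot (a point): Gate's pivot, at shelf frame 72, 100, 115 mm (underside of the bar); the upright axis is the hinge
- gate_peg (a point): Centre of the top end of the gate's upright round wooden peg, 16 mm across and 40 mm tall, standing on the bar 145 mm from the pivot; top 169 mm above the table
- bell_lever: Brass bell lever, a flat bar 130 mm long (its x), 14 mm wide (its y), 12 mm thick, with 24 mm round ends at x -62 and +62 and a 12 mm high stub on the +x end; 0.18 kg. Origin at the centre of its underside. It starts lying across both guides, over or near the nest, in the way of the reproducer and of the gate
- tray: Open pine tray, fixed, 200 (its x) by 130 (its y) mm, 30 mm high, walls and floor about 6 mm. Origin at the centre of its underside. Left or right of the shelf; the closed pine box of like size is on the other side
- pine_box: Bystander: closed pine box 194 x 134 x 62 mm with a brass knob on top (74 mm in all), fixed; origin under its centre
- horn: Bystander: copper horn section standing on its wide end on the table beyond the bay, 96 mm wide at the foot, 110 mm high
- knob0: Bystander: black bakelite knob, 54 mm across, 34 mm high, on the table between robot and shelf
- knob1: Bystander: knob of the same kind, beyond the shelf
- knob2: Bystander: knob of the same kind, on the table near the lever's paddle
- knob3: Bystander: knob of the same kind, between robot and shelf near the bay
Mind the look-alikes: they are no part of the job. Of the things shaped like the bell_lever, the brass one is meant. Of the things shaped like the reproducer, the aluminium one is meant.

How it is judged:
On the way, in this order (a step that is already met when the one before it is completed fails the run):
1. the bell lever lies flat in the tray (x of bell_lever in the frame of tray between -0.085 and 0.085 m and y of bell_lever in the frame of tray between -0.055 and 0.055 m and height (world z) of bell_lever below 0.02 m and contact force between bell_lever and the fingers below 0.05 N), for 0.1 s.
2. the rod has knocked the reproducer out: it stands on the rod clear of the nest, still over it (value of joint rod above 0.0305 m and z of reproducer in the frame of nest above 0 m and horizontal distance between reproducer and nest below 0.012 m), for 0.1 s.
3. the reproducer has been slid home in the bay (y of reproducer in the frame of bay above -0.012 m and z of reproducer in the frame of bay below 0.004 m), for 0.1 s.
4. the gate latch is shut behind it (value of joint gate below 0.08 rad), for 0.1 s.
At the end, for the whole second after the job is handed in: The reproducer lies flat on the deck in the bay within 12 mm of touching the end stop and between the guides, the gate latch is shut to within 0.08 rad, the bell lever lies flat on the tray's floor (its origin under 20 mm above the table), and all are at rest (all of step 3 and y of reproducer in the frame of bay below 0.006 m and x of reproducer in the frame of bay between -0.012 and 0.012 m and angle between reproducer's own z axis and vertical below 0.1 rad and linear speed of each of reproducer, bell_lever below 0.02 m/s and value of joint gate below 0.08 rad and x of bell_lever in the frame of tray between -0.085 and 0.085 m and y of bell_lever in the frame of tray between -0.055 and 0.055 m and height (world z) of bell_lever below 0.02 m).
It fails at once if the reproducer is lifted more than 20 mm off the deck (z of reproducer in the frame of nest above 0.02 m).
It fails at once if the reproducer leaves the shelf (height (world z) of reproducer below 0.055 m).
It fails at once if the horn section or a knob is pushed more than 25 mm (distance of any of horn, knob0, knob1, knob2, knob3 from where it was at the start of the episode above 0.025 m).
It fails at once if the horn section is tipped over (angle between horn's own z axis and vertical above 0.5 rad).
It also fails if it takes over 72 s, if anything falls off the work surface, if the arm or the gripper's body presses on something with over 40 N, if the wrist force passes 120 N, or if a joint passes its speed limit or range.

## Robot

A 6-joint arm with a two-finger parallel gripper is mounted at the origin on the work surface. World frame = base frame: x ahead of the robot, y to its left, z up, the work surface at z = 0. Lengths are in m, angles in rad, forces in N, time in s.
With the tool pointing down it reaches from about 0.25 to 0.775 m from the base axis. Payload 4 kg.
Tool frame: the origin (TCP) lies midway between the tips of the shut fingers; the grasp point (between the pads) lies 19 mm behind it; z points along the fingers, y is the line along which they close (so a half turn about z gives the same grasp; the last joint's range is limited). The gripper opens to 94 mm and grips with 3 to 60 N. Pads are 16 mm wide; open, the fingers measure 119 mm over their backs; the gripper's body (75 mm by 177 mm) begins 78 mm behind the grasp point.
Start: joints at [-1.37, 0.087, 1.371, -0, 1.684, -0.103], TCP at [0.165, -0.525, 0.206] pointing down, gripper open.
Joint ranges: [-3.1, 3.1], [-0.76, 2.03], [0.27, 2.55], [-1.08, 4.22], [0.17, 2.65], [-2.57, 2.57]. Speed limits (rad/s): [2.79, 2.79, 3.14, 3.14, 3.14, 3.14].

## Interface

Orientations are given as [roll, pitch, yaw] about the fixed x, y, z axes, in that order (R = Rz(yaw) Ry(pitch) Rx(roll)).
In Python, from bench import get_obs, snapshot, close_job gives the robot as it stands. The module is installed in compiled form; this text tells all that it offers.
- The arm moves only by the tool drive_tool, never from a script. Its argument "commands" is a list of rows, each a list of 6 numbers: the shift along the tool's x, y, z in units of 0.04 m (1.0 is 0.04 m), then the turn, a rotation vector about the tool's x, y, z in units of 0.1 rad (1.0 is 0.1 rad). In form: [[dx, dy, dz, wx, wy, wz], ...]. A call has 1 to 20 rows; each row shifts and turns the commanded pose from where the row before left it, along the tool's axes as they then stand; what a row does not reach is not made up. A row lasts 1/8 s, in which the tool goes at most 62.5 mm and 10.7 degrees, less where a joint would pass 70% of its speed; a pose out of reach is approached as far as the arm can. A call with a number of a shift or a turn outside -1 to 1 is refused whole. A call with a gripper value outside its range is refused whole. "gripper" is the closure, from 0 (fully open) to 1 (shut), set as the call begins (left out, the last holds). The fingers move at their own pace and stop on an object; the grip force is fixed at half the most. Time passes only in rows, so rows that do not move let the fingers close. It gives the time, the measured TCP pose, the force, the opening and the grip force at its end, in the units of the state.
- get_obs(): the state, without advancing time (a new reading comes with each control period).
- snapshot(name): name is "side" or "top" or "wrist"; returns a dict with "image" (420x560x3 uint8, blue, green, red), "range_z" (420x560 float32, m along the optical axis (not along the pixel's ray), 0 where there is no reading), "fx", "fy", "cx", "cy" (pixels), "k1" (the pictures are not rectified: a ray, as slopes to the right and down, at radius r is drawn at 1 + k1 r^2 times it, then the intrinsics apply), "rvec" (rotation vector, rad) and "tvec" (3), from world to camera coordinates, as OpenCV has them. Camera axes: x right, y down, z forward; pixel columns grow to the right and rows downward; lengths in m; the calibration is good to about 2 mm. A picture is of the moment at which its call begins.
- close_job(): hands the job in; it is judged then, once.
The state is a dict: "time": time; "joint_positions": joint angles; "qvel": joint speeds; "joint_torque": joint torques, N m; "tool_pos": TCP position; "ee_rot": TCP orientation; "wrist_force": force on the tool from outside, world axes, zero at the start; "wrist_torque": the same for the moment, N m; "width": finger opening in m; "finger_force": force on a finger pad.
Only numpy, scipy, OpenCV 4.12 (cv2) and the standard library are available. Lean on these libraries where they do the work, as an engineer would, in place of code of your own. Each camera call takes 0.05 s, during which the arm holds its last target. There are 200 camera calls.

## Working session

There is one attempt and no reset: what is moved stays moved. The work goes in short steps, Python scripts to look and compute and a tool call to move; the robot and the scene stay as the last step left them, time stands still between calls to the robot, and variables do not carry over. Pictures are saved under pics/ and viewed, at most 10 in all, crops included, and the job is handed in when it is done.

Besides the shell and the picture viewer there is one more tool, called after "Request:" in YAML: its name, and indented under it one key for each argument. drive_tool: Moves the arm, as the interface text tells. Its arguments: {"type":"object","properties":{"commands":{"type":"array"},"gripper":{"type":"number"}},"required":["commands"]}

```bash
mkdir -p pics; cat > h.py <<'E'
import numpy as np, cv2
from bench import get_obs, snapshot, close_job
from scipy.spatial.transform import Rotation as Ro
def cam(s):
    K=np.array([[s['fx'],0,s['cx']],[0,s['fy'],s['cy']],[0,0,1]]);R=cv2.Rodrigues(np.array(s['rvec'],float))[0];t=np.array(s['tvec'],float).ravel();return K,R,t
def rays(s,uv):
    uv=np.array(uv,float).reshape(-1,2)
    d=np.c_[(uv[:,0]-s['cx'])/s['fx'],(uv[:,1]-s['cy'])/s['fy']];x=d.copy()
    for _ in range(20): x=d/(1+s['k1']*(x**2).sum(1,keepdims=True))
    return x
def plane(s,uv,z):
    K,R,t=cam(s);x=rays(s,uv);d=np.c_[x,np.ones(len(x))]@R;c=-R.T@t
    return c+d*((z-c[2])/d[:,2])[:,None]
def depth(s,uv):
    K,R,t=cam(s);x=rays(s,uv);u=np.array(uv,int).reshape(-1,2);z=s['range_z'][u[:,1],u[:,0]]
    return (np.c_[x,np.ones(len(x))]*z[:,None]-t)@R
def proj(s,P):
    K,R,t=cam(s);c=np.array(P,float).reshape(-1,3)@R.T+t;x=c[:,:2]/c[:,2:];x=x*(1+s['k1']*(x**2).sum(1,keepdims=True))
    return np.c_[x[:,0]*s['fx']+s['cx'],x[:,1]*s['fy']+s['cy']]
E
python3 - <<'E'
from h import *
import pickle
for n in('top','side'):
    s=snapshot(n);pickle.dump(s,open(n+'.pkl','wb'));cv2.imwrite(f'pics/{n}0.png',s['image']);K,R,t=cam(s);print(n,-R.T@t,s['fx'])
o=get_obs();print(o)
E
```

```text
top [ 4.13914811e-01 -2.48588016e-04  1.33587664e+00] 485.96244747310755
side [ 0.49376699 -0.83012711  0.59534089] 383.68075938036395
{'time': 0.1, 'joint_positions': array([-1.37007306e+00,  8.78972418e-02,  1.37207051e+00, -2.73065676e-05,
        1.68360040e+00, -1.03126705e-01]), 'qvel': array([-1.10296812e-03, -2.41544401e-03, -2.65616847e-03, -3.63216306e-04,
       -8.77673514e-05, -1.24853497e-03]), 'joint_torque': array([ 3.08515919e-03, -3.41253519e+01, -3.03301013e+01,  7.22063310e-02,
        3.04439839e-02, -8.91136415e-05]), 'tool_pos': array([ 0.16443311, -0.52433655,  0.20442894]), 'ee_rot': array([-3.13962485e+00, -1.76371140e-04,  3.03846749e-01]), 'wrist_force': array([-0.41970709,  0.13058366, -0.10117398]), 'wrist_torque': array([ 0.00384693, -0.00415056,  0.00868749]), 'finger_force': 0.0, 'width': 0.09402638914718395}
```

View pics/top0.png

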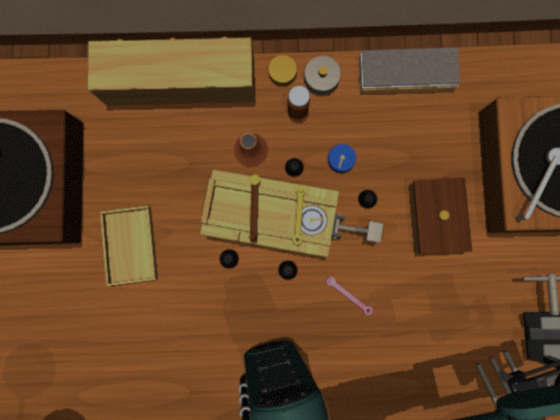

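View pics/side0.png

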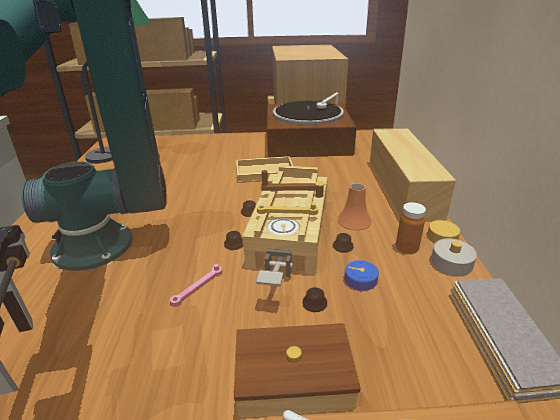

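The top view shows:
- **Bell levers:** brass at (300,215) on the guides, pink at (350,295) on the table. The brass one fits.
- **Reproducers:** the silver disc at (313,220) in the nest fits. The blue disc at (342,158) and the grey disc at (322,75) don't.
- **Gate:** pivot at (255,181), with the bar running down to about (253,240).
- **Tray:** (128,245).

I'll confirm these in one enlarged crop.

```bash
python3 - <<'E'
from h import *
import pickle
s=pickle.load(open('top.pkl','rb'));im=s['image']
c=cv2.resize(im[145:295,190:390],None,fx=4,fy=4,interpolation=cv2.INTER_CUBIC);cv2.imwrite('pics/crop.png',c)
hsv=cv2.cvtColor(im,cv2.COLOR_BGR2HSV)
for p in [(300,215),(298,192),(297,240),(255,181),(254,215),(253,240),(375,232),(313,220),(209,176),(230,259),(288,270),(368,199),(294,167),(330,250),(220,195),(128,245)]:
    print(p,depth(s,[p])[0].round(3),hsv[p[1],p[0]])
E
```

```text
(300, 215) [ 0.52  -0.045  0.125] [ 25 160 155]
(298, 192) [ 0.578 -0.042  0.127] [ 27 157 143]
(297, 240) [ 0.458 -0.036  0.128] [25 41 80]
(255, 181) [0.608 0.065 0.133] [ 27 157 156]
(254, 215) [0.523 0.069 0.129] [ 11 172  83]
(253, 240) [0.461 0.073 0.132] [ 11 163  50]
(375, 232) [ 0.476 -0.239  0.081] [ 19  41 150]
(313, 220) [ 0.509 -0.079  0.096] [ 28 122 155]
(209, 176) [0.647 0.2   0.   ] [ 13 180 109]
(230, 259) [0.415 0.141 0.036] [ 6 32 40]
(288, 270) [ 0.383 -0.013  0.041] [40 22 35]
(368, 199) [ 0.567 -0.232  0.036] [168  41  31]
(294, 167) [ 0.659 -0.036  0.036] [10 40 38]
(330, 250) [ 0.433 -0.129  0.003] [ 14 179 127]
(220, 195) [0.58  0.158 0.095] [ 25 118 155]
(128, 245) [0.461 0.421 0.005] [ 21 131 154]
```

View pics/crop.png

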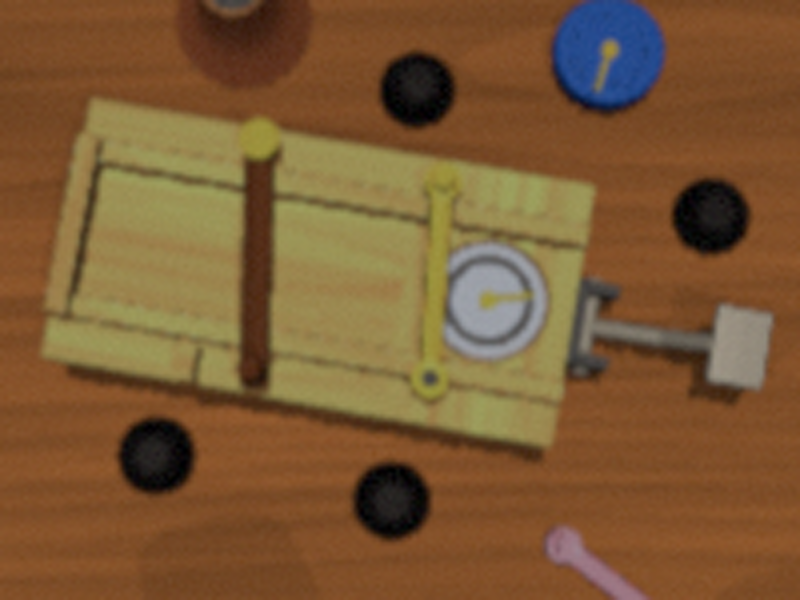

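The crop confirms it. The brass lever runs from (442,182) to its stub end at (430,378), over the silver disc in the nest at (490,300). The gate is partly shut, with its peg at (253,370). Next I'll fit the poses.

```bash
cat >> h.py <<'E'
def fit2(S,W):
    S,W=np.array(S),np.array(W);a,b=S.mean(0),W.mean(0);H=(S-a).T@(W-b);th=np.arctan2(H[0,1]-H[1,0],H[0,0]+H[1,1])
    R=np.array([[np.cos(th),-np.sin(th)],[np.sin(th),np.cos(th)]]);t=b-R@a;return th,R,t,(S@R.T+t-W)
E
python3 - <<'E'
from h import *
import pickle
s=pickle.load(open('top.pkl','rb'));im=s['image']
f=lambda u,v:(190+(u+.5)/4-.5,145+(v+.5)/4-.5)
obs=[((85,215),f(92,98),.095),((85,-115),f(595,185),.095),((-85,-115),f(550,447),.095),((-85,215),f(42,355),.095),((0,-60),f(490,300),.095),((0,-225),f(740,347),.081),((72,100),f(259,139),.131)]
W=[plane(s,[p],z)[0][:2] for _,p,z in obs];S=np.array([o[0] for o in obs])/1000
th,R,t,r=fit2(S,W);print('shelf',th,t,(r*1000).round(1))
peg=plane(s,[f(253,374)],.165)[0][:2];ps=R.T@(peg-t);d=ps-[.072,.1];print('peg',peg,ps,np.hypot(*d),np.arctan2(-d[1],-d[0]))
a=plane(s,[f(442,182)],.125)[0];b=plane(s,[f(430,378)],.137)[0];c=(a+b)[:2]/2
print('lever',a,b,np.hypot(*(a-b)[:2]),c,'shelf',R.T@(c-t),'dir',np.arctan2(*(a-b)[[1,0]]))
hsv=cv2.cvtColor(im,cv2.COLOR_BGR2HSV)
roi=np.zeros(im.shape[:2],np.uint8);roi[195:300,90:170]=1
m=(cv2.inRange(hsv,(17,60,110),(32,255,255))>0)&(roi>0)
c,_=cv2.findContours(cv2.morphologyEx(m.astype(np.uint8),cv2.MORPH_CLOSE,np.ones((5,5))),cv2.RETR_EXTERNAL,cv2.CHAIN_APPROX_NONE)
c=max(c,key=cv2.contourArea);box=cv2.boxPoints(cv2.minAreaRect(c));P=plane(s,box,.03)[:,:2];print('tray',box.round(0).tolist(),P.round(3).tolist(),P.mean(0),np.linalg.norm(P-np.roll(P,1,0),axis=1))
for n,p in dict(nest=(0,-.06),paddle=(0,-.225),bay=(0,.162),piv=(.072,.1)).items(): print(n,R@p+t)
E
```

```text
shelf -0.20064335285091325 [ 0.52226379 -0.01740585] [[ 0.5  0.1]
 [-0.3 -0.1]
 [-0.1 -0.9]
 [-0.5  0.5]
 [-0.1  1. ]
 [ 0.1 -0.2]
 [ 0.3 -0.4]]
peg [0.46386204 0.07098035] [-0.07484548  0.07497359] 0.14896279943956042 0.16880497416811022
lever [ 0.58314331 -0.04756278  0.125     ] [ 0.45995877 -0.03621223  0.137     ] 0.12370637297080904 [ 0.52155104 -0.04188751] shelf [ 0.00418074 -0.02413257] dir -0.0918831386582403
tray [[99.0, 209.0], [148.0, 205.0], [155.0, 281.0], [106.0, 286.0]] [[0.557, 0.493], [0.566, 0.361], [0.361, 0.341], [0.353, 0.471]] [0.45949235 0.41613762] [0.20522399 0.13229361 0.20567997 0.12996693]
nest [ 0.5103058  -0.07620216]
paddle [ 0.47742133 -0.23789203]
bay [0.55455036 0.1413442 ]
piv [0.61274935 0.06623842]
```

Request:
drive_tool:
  commands:
    - [0, 0, 0, 0, 0, 0.99]
    - [0, 0, 0, 0, 0, 0.99]
    - [0, 0, 0, 0, 0, 0.99]
    - [0, 0, 0, 0, 0, 0.99]
    - [0.556, -0.916, 0, 0, 0, 0]
    - [0.556, -0.916, 0, 0, 0, 0]
    - [0.556, -0.916, 0, 0, 0, 0]
    - [0.556, -0.916, 0, 0, 0, 0]
    - [0.556, -0.916, 0, 0, 0, 0]
    - [0.556, -0.916, 0, 0, 0, 0]
    - [0.556, -0.916, 0, 0, 0, 0]
    - [0.556, -0.916, 0, 0, 0, 0]
    - [0.556, -0.916, 0, 0, 0, 0]
    - [0.556, -0.916, 0, 0, 0, 0]
    - [0.556, -0.916, 0, 0, 0, 0]
    - [0.556, -0.916, 0, 0, 0, 0]
    - [0.556, -0.916, 0, 0, 0, 0]
    - [0.556, -0.916, 0, 0, 0, 0]
    - [0, 0, 0, 0, 0, 0]
  gripper: 0.5

```text
time: 2.48
tool_pos: [0.5223, -0.0405, 0.2044]
ee_rot: [-3.141, 0.002, -0.088]
wrist_force: [-0.5, -0.9, -0.6]
width: 0.0472
finger_force: 0.0
```

Request:
drive_tool:
  commands:
    - [0, 0.03, 0.8, 0, 0, 0]
    - [0, 0, 0.8, 0, 0, 0]
    - [0, 0, 0.6, 0, 0, 0]
    - [0, 0, 0.22, 0, 0, 0]
    - [0, 0, 0, 0, 0, 0]

```text
time: 3.1
tool_pos: [0.5212, -0.0445, 0.1084]
ee_rot: [3.141, 0.001, -0.093]
wrist_force: [-0.6, -0.2, -0.3]
width: 0.047
finger_force: 0.0
```

Request:
drive_tool:
  commands:
    - [0, 0, 0, 0, 0, 0]
    - [0, 0, 0, 0, 0, 0]
    - [0, 0, 0, 0, 0, 0]
    - [0, 0, 0, 0, 0, 0]
  gripper: 1

```text
time: 3.6
tool_pos: [0.522, -0.0436, 0.1092]
ee_rot: [-3.141, -0.001, -0.092]
wrist_force: [1.5, 1.4, 1.5]
width: 0.0138
finger_force: 30.0
```

Request:
drive_tool:
  commands:
    - [0, 0, -0.8, 0, 0, 0]
    - [0, 0, -0.9, 0, 0, 0]
    - [0, 0, -0.8, 0, 0, 0]
    - [-0.218, -0.942, 0, 0, 0, 0]
    - [-0.218, -0.942, 0, 0, 0, 0]
    - [-0.218, -0.942, 0, 0, 0, 0]
    - [-0.218, -0.942, 0, 0, 0, 0]
    - [-0.218, -0.942, 0, 0, 0, 0]
    - [-0.218, -0.942, 0, 0, 0, 0]
    - [-0.218, -0.942, 0, 0, 0, 0]
    - [-0.218, -0.942, 0, 0, 0, 0]
    - [-0.218, -0.942, 0, 0, 0, 0]
    - [-0.218, -0.942, 0, 0, 0, 0]
    - [-0.218, -0.942, 0, 0, 0, 0]
    - [-0.218, -0.942, 0, 0, 0, 0]
    - [0, 0, 0, 0, 0, -0.96]
    - [0, 0, 0, 0, 0, -0.96]
    - [0, 0, 0, 0, 0, 0]

```text
time: 5.85
tool_pos: [0.4588, 0.4159, 0.2077]
ee_rot: [3.14, 0.001, 0.099]
wrist_force: [0.0, 0.3, -1.5]
width: 0.0135
finger_force: 30.0
```

Request:
drive_tool:
  commands:
    - [0, 0, 0.9, 0, 0, 0]
    - [0, 0, 0.9, 0, 0, 0]
    - [0, 0, 0.9, 0, 0, 0]
    - [0, 0, 0.9, 0, 0, 0]
    - [0, 0, 0.8, 0, 0, 0]
    - [0, 0, 0.35, 0, 0, 0]
    - [0, 0, 0.15, 0, 0, 0]
    - [0, 0, 0, 0, 0, 0]
    - [0, 0, 0, 0, 0, 0]

```text
time: 6.98
tool_pos: [0.4601, 0.4167, 0.0144]
ee_rot: [-3.14, -0.003, 0.1]
wrist_force: [-0.9, -0.4, -2.2]
width: 0.0139
finger_force: 30.0
```

Request:
drive_tool:
  commands:
    - [0, 0, 0, 0, 0, 0]
    - [0, 0, 0, 0, 0, 0]
    - [0, 0, 0, 0, 0, 0]
    - [0, 0, 0, 0, 0, 0]
  gripper: 0.5

```text
time: 7.48
tool_pos: [0.4592, 0.416, 0.0128]
ee_rot: [-3.142, -0.0, 0.1]
wrist_force: [0.2, 1.0, -0.2]
width: 0.0464
finger_force: 0.0
```

Request:
drive_tool:
  commands:
    - [0, 0, -0.5, 0, 0, 0]
    - [0, 0, -0.9, 0, 0, 0]
    - [0, 0, -0.9, 0, 0, 0]
    - [0, 0, -0.9, 0, 0, 0]
    - [0, 0, -0.9, 0, 0, 0]
    - [0, 0, -0.8, 0, 0, 0]
    - [0, 0, 0, 0, 0, 0]

```text
time: 8.35
tool_pos: [0.4606, 0.4171, 0.2139]
ee_rot: [-3.137, -0.008, 0.1]
wrist_force: [0.3, -0.2, 0.3]
width: 0.0465
finger_force: 0.0
```

```bash
python3 - <<'E'
from h import *
s=snapshot('top');im=s['image'];cv2.imwrite('pics/top1.png',im)
w=snapshot('wrist');cv2.imwrite('pics/comb.png',np.hstack([cv2.resize(w['image'],(400,300)),cv2.resize(im[150:300,90:290],(400,300))]))
print(get_obs()['tool_pos'])
c=proj(s,[[.4595,.416,.018]])[0].astype(int);print(c)
E
```

```text
[0.45900737 0.4158909  0.20871582]
[128 245]
```

View pics/comb.png

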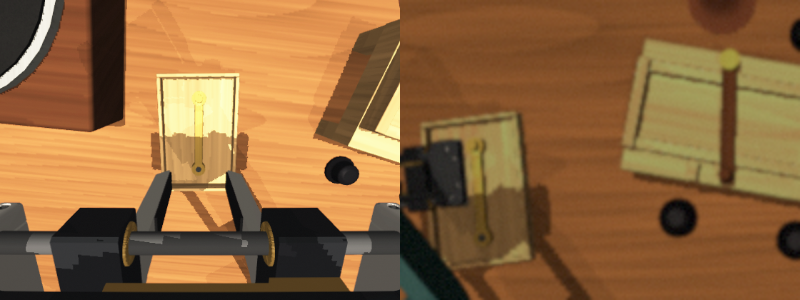

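The bell lever lies flat in the middle of the tray (left half (198,130), right half (480,190)). The gate hasn't moved. Next I'll straddle the gate peg.

Request:
drive_tool:
  commands:
    - [0, 0, 0, 0, 0, 0.65]
    - [0, 0, 0, 0, 0, 0.65]
    - [0.048, 0.958, 0, 0, 0, 0]
    - [0.048, 0.958, 0, 0, 0, 0]
    - [0.048, 0.958, 0, 0, 0, 0]
    - [0.048, 0.958, 0, 0, 0, 0]
    - [0.048, 0.958, 0, 0, 0, 0]
    - [0.048, 0.958, 0, 0, 0, 0]
    - [0.048, 0.958, 0, 0, 0, 0]
    - [0.048, 0.958, 0, 0, 0, 0]
    - [0.048, 0.958, 0, 0, 0, 0]
    - [0, 0, 0, 0, 0, 0]
    - [0, 0, 0.6, 0, 0, 0]
    - [0, 0, 0.7, 0, 0, 0]
    - [0, 0, 0.45, 0, 0, 0]
    - [0, 0, 0, 0, 0, 0]
  gripper: 0.6

```text
time: 10.45
tool_pos: [0.4644, 0.0713, 0.1363]
ee_rot: [3.141, 0.005, -0.029]
wrist_force: [0.5, -0.6, 0.2]
width: 0.0377
finger_force: 0.0
```

Request:
drive_tool:
  commands:
    - [0.018, 0.362, 0, 0, 0, -1]
    - [0.018, 0.362, 0, 0, 0, -1]
    - [0.018, 0.362, 0, 0, 0, -1]
    - [0.018, 0.362, 0, 0, 0, -1]
    - [0.018, 0.362, 0, 0, 0, -1]
    - [0.018, 0.362, 0, 0, 0, -1]
    - [0.018, 0.362, 0, 0, 0, -1]
    - [0, 0, 0, 0, 0, 0]

```text
time: 11.45
tool_pos: [0.4982, -0.024, 0.1397]
ee_rot: [3.14, -0.001, 0.668]
wrist_force: [-0.2, -0.5, -0.0]
width: 0.0372
finger_force: 0.0
```

Request:
drive_tool:
  commands:
    - [0.018, 0.362, 0, 0, 0, -1]
    - [0.018, 0.362, 0, 0, 0, -1]
    - [0.018, 0.362, 0, 0, 0, -1]
    - [0.018, 0.362, 0, 0, 0, -1]
    - [0.018, 0.362, 0, 0, 0, -1]
    - [0.018, 0.362, 0, 0, 0, -1]
    - [0.018, 0.362, 0, 0, 0, -1]
    - [0.018, 0.362, 0, 0, 0, -1]
    - [0.018, 0.362, 0, 0, 0, -1]
    - [0, 0, 0, 0, 0, 0]

```text
time: 12.7
tool_pos: [0.6113, -0.0781, 0.1389]
ee_rot: [3.141, -0.0, 1.568]
wrist_force: [0.2, -0.0, 0.4]
width: 0.0376
finger_force: 0.0
```

Request:
drive_tool:
  commands:
    - [0, 0, -0.8, 0, 0, 0]
    - [0, 0, -0.9, 0, 0, 0.8]
    - [0, 0, 0, 0, 0, 0.7]
    - [0, 0, 0, 0, 0, 0.5]
    - [-0.917, -0.497, 0, 0, 0, 0]
    - [-0.917, -0.497, 0, 0, 0, 0]
    - [-0.917, -0.497, 0, 0, 0, 0]
    - [-0.917, -0.497, 0, 0, 0, 0]
    - [-0.917, -0.497, 0, 0, 0, 0]
    - [0, 0, 0.9, 0, 0, 0]
    - [0, 0, 0.9, 0, 0, 0]
    - [0, 0, 0.7, 0, 0, 0]
    - [0, 0, 0, 0, 0, 0]
  gripper: 1

```text
time: 14.32
tool_pos: [0.4748, -0.2371, 0.1044]
ee_rot: [-3.137, -0.002, 1.368]
wrist_force: [-0.1, -0.3, -0.3]
width: 0.0002
finger_force: 0.0
```

```bash
python3 - <<'E'
from h import *
import pickle
s=snapshot('top');im=s['image'];q=snapshot('side')
cv2.imwrite('pics/c2.png',np.hstack([cv2.resize(im[150:300,190:390],(400,300)),cv2.resize(q['image'][150:330,200:440],(400,300))]))
o=get_obs();print(o['tool_pos'],o['ee_rot'],o['wrist_force'])
E
```

```text
[ 0.47704186 -0.23850852  0.10786678] [3.14025831e+00 4.69084139e-04 1.36883986e+00] [-0.02176526 -0.63762534 -0.22492635]
```

View pics/c2.png

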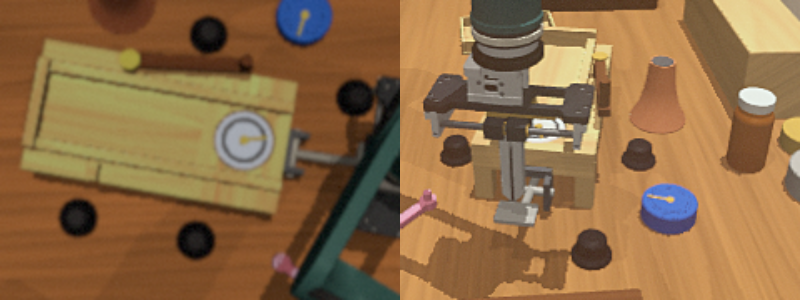

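The gate is open along the far guide (left half (130,60)–(245,65)) and the slideway is clear. The shut fingers stand over the paddle (right half (515,205)), so I'll press it.

Request:
drive_tool:
  commands:
    - [0, 0, 0.4, 0, 0, 0]
    - [0, 0, 0.3, 0, 0, 0]
    - [-0.04, 0, 0.2, 0, 0, 0]
    - [-0.04, 0, 0.2, 0, 0, 0]
    - [-0.05, 0, 0.2, 0, 0, 0]
    - [-0.05, 0, 0.2, 0, 0, 0]
    - [-0.07, 0, 0.2, 0, 0, 0]
    - [0, 0, 0.1, 0, 0, 0]
    - [0, 0, 0, 0, 0, 0]

```text
time: 15.55
tool_pos: [0.4753, -0.2495, 0.0359]
ee_rot: [3.14, 0.002, 1.369]
wrist_force: [-1.9, -0.7, 5.7]
width: 0.0007
finger_force: 2.8
```

Request:
drive_tool:
  commands:
    - [0, 0, 0.07, 0, 0, 0]
    - [0, 0, 0.07, 0, 0, 0]
    - [0, 0, 0, 0, 0, 0]

```text
time: 15.92
tool_pos: [0.4755, -0.2496, 0.035]
ee_rot: [3.139, 0.002, 1.37]
wrist_force: [-9.3, 3.2, 25.7]
width: 0.0006
finger_force: 11.1
```

Request:
drive_tool:
  commands:
    - [0, 0, -0.2, 0, 0, 0]
    - [0, 0, -0.5, 0, 0, 0]
    - [0, 0, -0.9, 0, 0, 0]
    - [0, 0, -0.9, 0, 0, 0]
    - [0, 0, -0.8, 0, 0, 0]
    - [0, 0, -0.2, 0, 0, 0]
    - [0, 0, 0, 0, 0, 0]
  gripper: 0.55

```text
time: 16.8
tool_pos: [0.4746, -0.2483, 0.1683]
ee_rot: [-3.141, -0.0, 1.37]
wrist_force: [-0.5, 0.6, -1.4]
width: 0.0424
finger_force: 0.0
```

```bash
python3 - <<'E'
from h import *
s=snapshot('top');im=s['image'];q=snapshot('side')
cv2.imwrite('pics/c3.png',np.hstack([cv2.resize(im[150:300,190:390],(400,300)),cv2.resize(q['image'][150:330,200:440],(400,300))]))
o=get_obs();print(o['tool_pos'],o['ee_rot'],o['wrist_force'],o['width'])
for p in [(312,220),(305,222),(317,216),(311,229),(310,211)]:print(depth(s,[p])[0].round(4))
E
```

```text
[ 0.47397168 -0.2478589   0.16690882] [-3.13835538e+00 -1.26298793e-03  1.36978024e+00] [ 0.20550638 -0.36500239  0.96140547] 0.04194584578403054
[ 0.5065 -0.0745  0.133 ]
[ 0.5023 -0.0572  0.1294]
[ 0.5167 -0.0876  0.1274]
[ 0.4845 -0.0716  0.1286]
[ 0.529  -0.0702  0.1337]
```

View pics/c3.png

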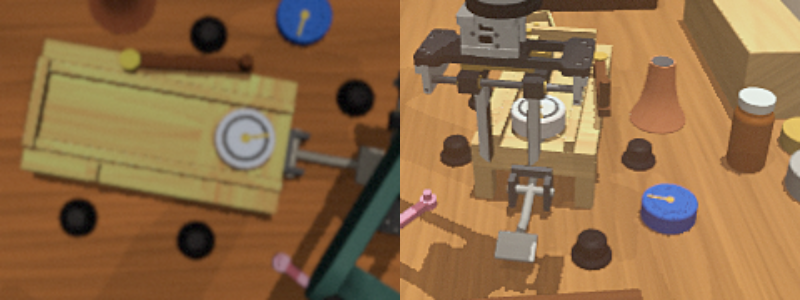

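The reproducer stands on the rod with its top at about 0.129 m (left half (245,138), right half (538,118)), and the lever stays down. Now I'll go behind it and cradle it.

Request:
drive_tool:
  commands:
    - [0.9, 0.01, 0, 0, 0, 0]
    - [0.9, 0.01, 0, 0, 0, 0]
    - [0.9, 0.01, 0, 0, 0, 0]
    - [0.05, 0, 0, 0, 0, 0]
    - [0, 0, 0.7, 0, 0, 0]
    - [0, 0, 0.6, 0, 0, 0]
    - [0, 0, 0.25, 0, 0, 0]
    - [0, 0, 0, 0, 0, 0]

```text
time: 17.9
tool_pos: [0.4971, -0.1413, 0.1059]
ee_rot: [-3.139, -0.0, 1.369]
wrist_force: [-0.8, -0.6, 0.4]
width: 0.0423
finger_force: 0.0
```

Request:
drive_tool:
  commands:
    - [0.2, 0, 0, 0, 0, 0]
    - [0.2, 0, 0, 0, 0, 0]
    - [0.2, 0, 0, 0, 0, 0]
    - [0.2, 0, 0, 0, 0, 0]
    - [0.2, 0, 0, 0, 0, 0]
    - [0.2, 0, 0, 0, 0, 0]
    - [0.2, 0, 0, 0, 0, 0]
    - [0.2, 0, 0, 0, 0, 0]
    - [0.2, 0, 0, 0, 0, 0]
    - [0.2, 0, 0, 0, 0, 0]
    - [0, 0, 0, 0, 0, 0]

```text
time: 19.27
tool_pos: [0.514, -0.0616, 0.1071]
ee_rot: [-3.142, -0.001, 1.371]
wrist_force: [-0.3, -0.6, 0.0]
width: 0.0422
finger_force: 0.0
```

Request:
drive_tool:
  commands:
    - [0.3, 0, 0, 0, 0, 0]
    - [0.3, 0, 0, 0, 0, 0]
    - [0.3, 0, 0, 0, 0, 0]
    - [0.3, 0, 0, 0, 0, 0]
    - [0.3, 0, 0, 0, 0, 0]
    - [0.3, 0, 0, 0, 0, 0]
    - [0.3, 0, 0, 0, 0, 0]
    - [0.3, 0, 0, 0, 0, 0]
    - [0.3, 0, 0, 0, 0, 0]
    - [0.3, 0, 0, 0, 0, 0]
    - [0.3, 0, 0, 0, 0, 0]
    - [0.3, 0, 0, 0, 0, 0]
    - [0, 0, 0, 0, 0, 0]

```text
time: 20.9
tool_pos: [0.5428, 0.0799, 0.107]
ee_rot: [-3.142, -0.001, 1.371]
wrist_force: [-0.5, -0.3, 0.6]
width: 0.0421
finger_force: 0.0
```

Request:
drive_tool:
  commands:
    - [0.15, 0, 0, 0, 0, 0]
    - [0.15, 0, 0, 0, 0, 0]
    - [0.15, 0, 0, 0, 0, 0]
    - [0.1, 0, 0, 0, 0, 0]
    - [0, 0, 0, 0, 0, 0]

```text
time: 21.52
tool_pos: [0.5471, 0.1008, 0.107]
ee_rot: [3.142, -0.001, 1.37]
wrist_force: [-0.9, -0.2, 0.2]
width: 0.0425
finger_force: 0.0
```

```bash
python3 - <<'E'
from h import *
q=snapshot('side');t=snapshot('top');cv2.imwrite('pics/c4.png',np.hstack([cv2.resize(t['image'][150:300,190:390],(400,300)),cv2.resize(q['image'][150:330,200:440],(400,300))]))
o=get_obs();c,s=np.cos(.2006),np.sin(.2006);d=o['tool_pos'][:2]-[.52226,-.0174];print('shelf tcp',c*d[0]-s*d[1],s*d[0]+c*d[1],o['tool_pos'],o['wrist_force'])
E
```

```text
shelf tcp 0.0008364455283061643 0.12047189026479388 [0.54708458 0.10048942 0.10712857] [ 0.80864364  0.14313993 -0.29557625]
```

View pics/c4.png

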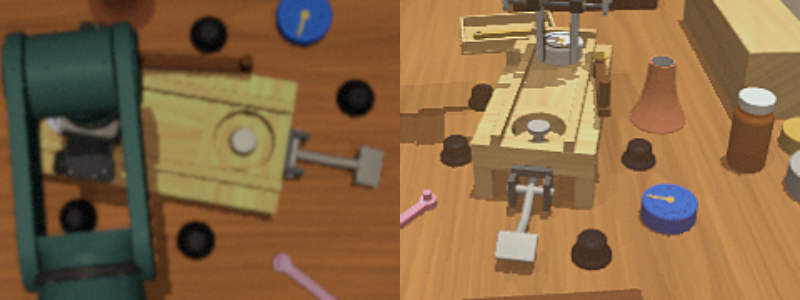

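The disc is in the bay ahead of the fingers (right half (560,48)) and the nest is empty with the rod up. I'll push gently until it meets the stop.

Request:
drive_tool:
  commands:
    - [0.05, 0, 0, 0, 0, 0]
    - [0.05, 0, 0, 0, 0, 0]
    - [0, 0, 0, 0, 0, 0]
    - [0, 0, 0, 0, 0, 0]

```text
time: 22.12
tool_pos: [0.5478, 0.1038, 0.1071]
ee_rot: [3.141, 0.001, 1.37]
wrist_force: [-0.9, -2.5, 0.5]
width: 0.0425
finger_force: 1.0
```

Request:
drive_tool:
  commands:
    - [-0.5, 0, 0, 0, 0, 0]
    - [0, 0, -0.8, 0, 0, 0]
    - [0, 0, -0.9, 0, 0, 0]
    - [0, 0, -0.9, 0, 0, 0]
    - [-0.91, 0.615, 0, 0, 0, 0]
    - [-0.91, 0.615, 0, 0, 0, 0]
    - [-0.91, 0.615, 0, 0, 0, 0]
    - [-0.91, 0.615, 0, 0, 0, 0]
    - [0, 0, 0, 0, 0, -1]
    - [0, 0, 0, 0, 0, -1]
    - [0, 0, 0, 0, 0, 0]
  gripper: 0.6

```text
time: 23.5
tool_pos: [0.6109, -0.0787, 0.2109]
ee_rot: [-3.142, -0.0, 1.568]
wrist_force: [-0.6, 0.7, 0.7]
width: 0.0377
finger_force: 0.0
```

```bash
python3 - <<'E'
from h import *
w=snapshot('wrist');t=snapshot('top');cv2.imwrite('pics/c5.png',np.hstack([cv2.resize(t['image'][150:300,190:390],(400,300)),cv2.resize(w['image'],(400,300))]))
o=get_obs();print(o['tool_pos'],o['ee_rot'])
E
```

```text
[ 0.61094063 -0.07818808  0.2110775 ] [ 3.14144227e+00 -1.68637917e-04  1.56795149e+00]
```

View pics/c5.png

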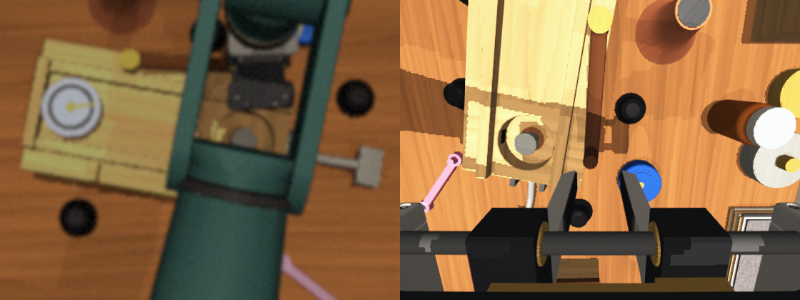

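The disc is home against the stop (left half (70,107)). The peg is between the fingers (right half (590,160)). I'll lower the fingers and swing the gate shut.

Request:
drive_tool:
  commands:
    - [0, 0, 0.7, 0, 0, 0]
    - [0, 0, 0.7, 0, 0, 0]
    - [0, 0, 0.4, 0, 0, 0]
    - [0, 0, 0, 0, 0, 0]
    - [0.018, -0.362, 0, 0, 0, 1]
    - [0.018, -0.362, 0, 0, 0, 1]
    - [0.018, -0.362, 0, 0, 0, 1]
    - [0.018, -0.362, 0, 0, 0, 1]
    - [0.018, -0.362, 0, 0, 0, 1]
    - [0.018, -0.362, 0, 0, 0, 1]
    - [0.018, -0.362, 0, 0, 0, 1]
    - [0.018, -0.362, 0, 0, 0, 1]
    - [0.018, -0.362, 0, 0, 0, 1]
    - [0, 0, 0, 0, 0, 0]

```text
time: 25.35
tool_pos: [0.4982, -0.0226, 0.141]
ee_rot: [3.139, -0.002, 0.672]
wrist_force: [1.0, -0.3, -0.0]
width: 0.0378
finger_force: 0.0
```

Request:
drive_tool:
  commands:
    - [0.018, -0.362, 0, 0, 0, 1]
    - [0.018, -0.362, 0, 0, 0, 1]
    - [0.018, -0.362, 0, 0, 0, 1]
    - [0.018, -0.362, 0, 0, 0, 1]
    - [0.018, -0.362, 0, 0, 0, 1]
    - [0.018, -0.362, 0, 0, 0, 1]
    - [0.018, -0.362, 0, 0, 0, 1]
    - [0.018, -0.362, 0, 0, 0, 1]
    - [0, 0, 0, 0, 0, 0]

```text
time: 26.48
tool_pos: [0.4683, 0.0863, 0.1399]
ee_rot: [-3.141, -0.002, -0.127]
wrist_force: [-0.1, 0.3, -0.8]
width: 0.038
finger_force: 0.0
```

Request:
drive_tool:
  commands:
    - [0, -0.2, 0, 0, 0, 0.4]
    - [0, -0.2, 0, 0, 0, 0.3]
    - [0, -0.1, 0, 0, 0, 0]
    - [0, -0.05, 0, 0, 0, 0]
    - [0, 0, 0, 0, 0, 0]

```text
time: 27.1
tool_pos: [0.4712, 0.1075, 0.1392]
ee_rot: [3.142, -0.0, -0.2]
wrist_force: [0.1, -0.1, 0.3]
width: 0.0374
finger_force: 0.1
```

Request:
drive_tool:
  commands:
    - [0, -0.04, 0, 0, 0, 0]
    - [0, -0.04, 0, 0, 0, 0]
    - [0, 0, 0, 0, 0, 0]

```text
time: 27.48
tool_pos: [0.4713, 0.1078, 0.139]
ee_rot: [3.135, -0.0, -0.201]
wrist_force: [-2.2, -9.3, 1.8]
width: 0.0381
finger_force: 4.2
```

Firm contact at the stop, so the gate is shut. I'll back off, lift and check.

Request:
drive_tool:
  commands:
    - [0, 0.1, 0, 0, 0, 0]
    - [0, 0.1, 0, 0, 0, 0]
    - [0, 0, -0.6, 0, 0, 0]
    - [0, 0, -0.9, 0, 0, 0]
    - [0, 0, -0.5, 0, 0, 0]
    - [-0.9, 0, 0, 0, 0, 0]
    - [-0.9, 0, 0, 0, 0, 0]
    - [-0.9, 0, 0, 0, 0, 0]
    - [0, 0, 0, 0, 0, 0]
    - [0, 0, 0, 0, 0, 0]

```text
time: 28.72
tool_pos: [0.3647, 0.1246, 0.2192]
ee_rot: [-3.141, -0.001, -0.2]
wrist_force: [0.2, -0.0, -0.0]
width: 0.0376
finger_force: 0.0
```

```bash
python3 - <<'E'
from h import *
t=snapshot('top');q=snapshot('side');cv2.imwrite('pics/c6.png',np.hstack([cv2.resize(t['image'][145:295,90:290],(400,300)),cv2.resize(q['image'][130:310,180:420],(400,300))]))
E
```

```text
(no output)
```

View pics/c6.png

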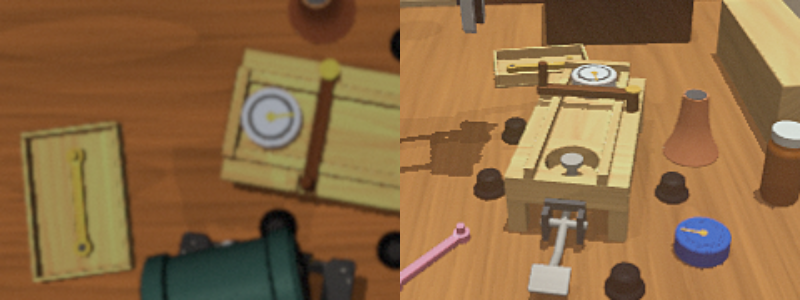

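The disc is home at (270,117). The gate lies square across from (330,70) to (308,185), and the lever is flat in the tray at (80,200).

```bash
python3 -c "
from bench import close_job;print(close_job())"
```

```text
the job is handed in; nothing more can be done
None
```

The job is handed in at about 29 s of the 72 s allowed: the brass bell lever lies flat in the tray, the reproducer is home against the end stop, the gate is shut behind it, and the horn and knobs looked undisturbed in the pictures; the hand-in call returned no verdict.

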